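# Mesh a splined hub onto a gearmotor shaft

## Robot

A 6-joint arm with a two-finger parallel gripper is mounted at the origin on a cart in front of the work surface, level with it; the furniture and walls round the work are solid. World frame = base frame: x ahead of the robot, y to its left, z up, the work surface at z = 0. Lengths are in m, angles in rad, forces in N, time in s.
With the tool pointing down it reaches from about 0.425 to 0.95 m from the base axis. Payload 3.5 kg.
Tool frame: the origin (TCP) lies on the centre line of the jaws, within the pads' length; the fingertips stand 14 mm ahead of it and the grasp point (between the pads) lies 5 mm behind it (ctrl.finger_overhang is the distance from the TCP to the fingertips, in m); z points along the fingers, y is the line along which they close (so a half turn about z gives the same grasp; the last joint's range is limited). The gripper opens to 85 mm and grips with 20 to 120 N. Pads are 22 mm wide; open, the fingers measure 114 mm over their backs; the gripper's body (76 mm by 85 mm) begins 54 mm behind the grasp point. The pads swing forward as they close: fully open they stand 13 mm farther back than shut.
Start: joints at [0.963, 0.286, 1.577, -0, 1.279, -0.15], TCP at [0.298, 0.605, 0.215] pointing down, gripper open.
Joint ranges: [-2.77, 2.77], [-0.9, 2.22], [0.21, 2.48], [-1.53, 4.67], [0.24, 2.81], [-2.84, 2.84]. Speed limits (rad/s): [2.79, 2.79, 3.14, 3.14, 3.14, 3.14].

## Interface

Orientations are given as a unit quaternion [x, y, z, w].
In Python, from plant import ctrl gives the robot as it stands.
- The arm moves only by the tool send_rows, never from a script. Its argument "moves" is text: rows parted by semicolons, each of 7 numbers parted by spaces: the turn, a rotation vector about the tool's x, y, z in units of 360 degrees (1.0 is 360 degrees), then the shift along the tool's x, y, z in units of 20 cm (1.0 is 20 cm), then the gripper's target within -1 to 1 (fully open at 1, half-way at 0, shut at -1). A call has 1 to 12 rows; each row is the pose to reach, as a shift and turn from the pose commanded when the call began, along the tool's axes at that moment, turning the shorter way round; what a row does not reach only later rows make up. A row lasts 1/8 s, in which the tool goes at most 62.5 mm and 10.7 degrees, less where a joint would pass 70% of its speed; a pose out of reach is approached as far as the arm can. A call with a number of a shift or a turn outside -1 to 1 is refused whole. A call with a gripper value outside its range is refused whole. The fingers move at their own pace and stop on an object; "newtons" is the grip in N (left out, the last holds). Time passes only in rows, so rows that repeat a pose let the fingers close. It gives the time, the measured TCP pose, the force, the opening and the grip force at its end, in the units of the state.
- ctrl.get_state(): the state, without advancing time (a new reading comes with each control period).
- ctrl.read_camera(name): name is "scene" or "top" or "wrist"; returns a dict with "image" (400x640x3 uint8, red, green, blue), "fovy" (degrees; the focal length in pixels is half the picture's height over the tangent of half this angle, whatever the lens; pixels are square), "cx", "cy" (the principal point, pixels), "extrinsics" (4x4, takes a point from camera to world coordinates). Camera axes: x right, y up, looking along -z (the intrinsics and any distortion apply to the point x, -y, -z); pixel columns grow to the right and rows downward; lengths in m; the calibration is good to about 2 mm. A picture is of the moment at which its call begins. There is no depth.
- ctrl.sign_off(): hands the job in; it is judged then, once.
The state is a dict: "time": time; "qpos": joint angles; "dq": joint speeds; "joint_efforts": joint torques, N m; "eef_pos": TCP position; "tcp_rot": TCP orientation; "contact_force": force on the tool from outside, world axes, zero at the start; "wrist_torque": the same for the moment, N m; "opening": opening from 0.0 (shut) to 1.0 (fully open); "finger_force": force on a finger pad.
Only numpy, scipy, OpenCV 4.12 (cv2) and the standard library are available. Lean on these libraries where they do the work, as an engineer would, in place of code of your own. Each camera call takes 0.05 s, during which the arm holds its last target. There are 200 camera calls.

## Task

Pick up the hexagonal splined hub and fit it, flange down, on the upright splined shaft of the blue gearmotor: set the bore over the shaft's nose, press lightly and rock the hub round to and fro until its teeth find those of the shaft, then slide it fully home against the brass collar and let go. Never force the teeth: 10 N of push is plenty, and more than 40 N against the drive would spoil them. Leave the jar, loupe and oil bottle alone.

Things in the scene. Friction and masses are not known exactly. Their poses are not given: they have to be found in the camera images.
- hub: Bright steel hub, loose, flange down on the bench, 0.2 to 0.4 kg. Origin: centre of its underside; z up along the bore. Round flange 56 mm across, 10 mm high; above it a hexagonal body up to 46 mm, 40 mm across flats; flats face the hub's own x axis and every 60 degrees from it. Grip it across two opposite flats, fingertips at least 12 mm above the underside.
- hub_top (a point): Centre of the hub's top face, 46 mm above its underside. The bore goes right through and has six straight teeth, one behind each flat (every 60 degrees), 5 mm wide, full height, tips on a 24 mm circle, roots on a 32 mm circle.
- gear_drive: Blue right-angle geared motor, fixed. Origin: underside of its 120 mm square base plate, on the shaft axis. Gearbox 86 mm square, 66 mm high, with a boss (66 mm across) to 74 mm; the motor points along the drive's own +x to 148 mm from the shaft axis, at most 84 mm high. The 40 N limit sums the hub's contacts with all its parts (shaft and collar too): keep the push felt at the wrist under 15 N.
- shaft_seat (a point): Point on the shaft axis in the top face of the brass collar (47 mm across), 84 mm above the bench when not pressed. Home: the hub's underside rests on this face. Collar and shaft together are sprung and can be pushed down: they start to yield at about 4 N, then give 1 mm per N for 5 mm, and are then rigid.
- tooth_ends (a point): Point on the shaft axis 26 mm above the collar, level with the flat ends of the shaft's six straight teeth (every 60 degrees, 5.5 mm wide, tips on a 29 mm circle, reaching down to the collar). The shaft stops at any angle: its tooth angle is not measured (the axes here do not show it). It turns only stiffly (0.2 N m).
- nose_tip (a point): Top of the shaft, 41 mm above the collar: a cone 11 mm thick at the tip, then a smooth 22 mm nose down to the tooth ends. The nose enters the bore at any angle with 1 mm play; teeth then meet end on unless they happen to mesh. Meshed teeth have about 3 degrees play either way; a turn of 60 degrees always finds them: the sprung shaft then pops up into the bore and the push drops.
- jar: Bystander: small clear parts jar with a blue lid, 42 mm across, 41 mm high; origin at the centre of its underside.
- loupe: Bystander: black eye loupe, 37 mm across, 30 mm high; origin at the centre of its underside.
- oiler: Bystander: small oil bottle with a red nozzle, 32 mm across, 97 mm high; origin at the centre of its underside.
Not all that is in view belongs to the job. What is shaped like the hub but brown or orange is not meant.

How it is judged:
On the way, in this order (a step that is already met when the one before it is completed fails the run):
1. the hub is lifted clear of the bench (height (world z) of hub above 0.05 m), for 0.2 s.
2. the teeth are meshed: the hub is on the shaft with its underside less than 21 mm above the collar (z of hub in the frame of shaft_seat below 0.021 m and horizontal distance between hub and shaft_seat below 0.004 m and angle between hub's own z axis and vertical below 0.15 rad), for 0.1 s.
At the end, for the whole second after the job is handed in: The hub is at rest on the shaft, flange down and upright within 0.05 rad, its underside within 2 mm of the brass collar and its axis within 3 mm of the shaft's (z of hub in the frame of shaft_seat between -0.003 and 0.002 m and horizontal distance between hub and shaft_seat below 0.003 m and angle between hub's own z axis and vertical below 0.05 rad and linear speed of hub below 0.02 m/s); the robot touches nothing.
It fails at once if the hub presses on the drive with more than 40 N (contact force between hub and gear_drive above 40 N).
It fails at once if the jar is moved more than 15 mm (distance of jar from where it was at the start of the episode above 0.015 m).
It fails at once if the loupe is moved more than 15 mm (distance of loupe from where it was at the start of the episode above 0.015 m).
It fails at once if the oil bottle is moved more than 15 mm (distance of oiler from where it was at the start of the episode above 0.015 m).
It also fails if it takes over 64 s, if anything falls off the work surface, if the arm or the gripper's body presses on something with over 40 N, if the wrist force passes 120 N, or if a joint passes its speed limit or range.

## Working session

There is one attempt and no reset: what is moved stays moved. The work goes in short steps, Python scripts to look and compute and a tool call to move; the robot and the scene stay as the last step left them, time stands still between calls to the robot, and variables do not carry over. Pictures are saved under pics/ and viewed, at most 10 in all, crops included, and the job is handed in when it is done.

Besides the shell and the picture viewer there is one more tool, called after "Call:" in YAML: its name, and indented under it one key for each argument. send_rows: Moves the arm, as the interface text tells. Its arguments: {"type":"object","properties":{"moves":{"type":"string"},"newtons":{"type":"number"}},"required":["moves"]}

```bash
ls; mkdir -p pics; cat > h.py <<'E'
import numpy as np, cv2
from plant import ctrl
from scipy.spatial.transform import Rotation as R
def shot(name,fn=None):
    c=ctrl.read_camera(name)
    if fn: cv2.imwrite('pics/'+fn,c['image'][:,:,::-1])
    return c
def foc(c): return c['image'].shape[0]/2/np.tan(np.radians(c['fovy'])/2)
def ray(c,u,v):
    f=foc(c); E=np.array(c['extrinsics']); d=E[:3,:3]@np.array([(u-c['cx'])/f,-(v-c['cy'])/f,-1]); return E[:3,3],d
def atz(c,u,v,z):
    o,d=ray(c,u,v); return o+d*(z-o[2])/d[2]
def proj(c,p):
    E=np.array(c['extrinsics']); f=foc(c); q=E[:3,:3].T@(np.array(p)-E[:3,3]); return np.array([c['cx']+f*q[0]/-q[2],c['cy']-f*q[1]/-q[2]])
E
python3 - <<'E'
from h import *
a=shot('scene','s1.png');b=shot('top','t1.png')
for c in(a,b): print({k:c[k] for k in c if k!='image'})
print(ctrl.get_state(),ctrl.finger_overhang)
E
```

```text
pics
{'fovy': 47.85521273944668, 'cx': 319.90374654077766, 'cy': 198.8038343211561, 'extrinsics': array([[ 0.61902234,  0.54487312, -0.56561879, -0.06618336],
       [-0.78535636,  0.43419353, -0.44123844, -0.43080814],
       [ 0.00516905,  0.71734877,  0.69669507,  0.82430641],
       [ 0.        ,  0.        ,  0.        ,  1.        ]])}
{'fovy': 55.77409383203302, 'cx': 321.59192736345864, 'cy': 192.0014892120975, 'extrinsics': array([[ 0.00910134,  0.9940685 , -0.10837432,  0.36994852],
       [-0.99995271,  0.00867614, -0.00439429, -0.00883556],
       [-0.00342795,  0.10840919,  0.99410045,  1.15467419],
       [ 0.        ,  0.        ,  0.        ,  1.        ]])}
{'time': 0.1, 'qpos': array([ 9.63017224e-01,  2.87080129e-01,  1.57804396e+00, -2.31928607e-05,
        1.27859088e+00, -1.50001348e-01]), 'dq': array([ 0.00116155, -0.00139859, -0.003309  ,  0.00115469, -0.00087202,
       -0.00134112]), 'joint_efforts': array([ 1.75302798e-04, -4.07292902e+01, -2.93699831e+01, -1.85332256e-04,
        3.41123639e-03,  1.15481231e-05]), 'eef_pos': array([0.29793521, 0.60498584, 0.21397626]), 'tcp_rot': array([ 2.26892128e-01,  9.73919317e-01, -9.90003070e-04, -3.82197655e-04]), 'contact_force': array([ 0.60109529,  0.94585289, -0.19184143]), 'wrist_torque': array([-0.00374646,  0.0458917 , -0.01712083]), 'finger_force': 0.0, 'opening': 0.9988398385018421} 0.014
```

View pics/s1.png

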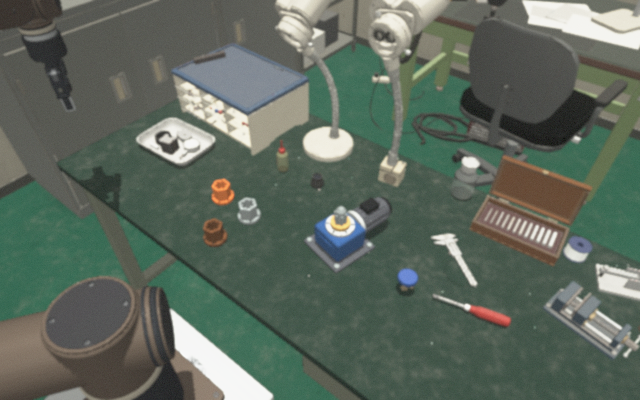

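View pics/t1.png

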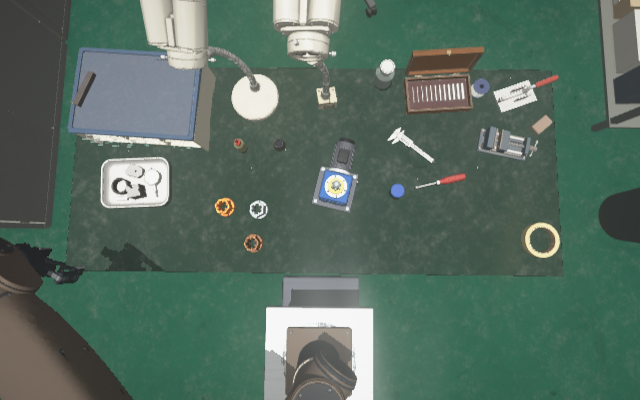

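Both pictures show three hub-shaped things:
- Steel hub: scene (248,209), top (258,209). This one fits the description.
- Orange one: scene (222,190), top (225,207).
- Brown one: scene (214,231), top (253,243).

The drive is at top (337,186), with its motor pointing up-image. The jar is at (397,191), the loupe at (280,145) and the oiler at (239,145). Next I'll check the steel hub in a close crop.

```bash
python3 - <<'E'
from h import *
c=shot('top');im=c['image'][:,:,::-1]
a=cv2.resize(im[165:255,210:290],None,fx=5,fy=5,interpolation=cv2.INTER_CUBIC)[:400,:400]
b=cv2.resize(im[145:225,300:380],None,fx=5,fy=5,interpolation=cv2.INTER_CUBIC)
cv2.imwrite('pics/c1.png',np.hstack([a,b]))
print('hub',atz(c,258.5,209,.046),'shaft',atz(c,337,186,.11))
for n,u,v,z in(('jar',397,191,.04),('oil',239,145,.05),('loupe',280,145,.03),('orange',225,207,.046),('brown',253,243,.046)):print(n,atz(c,u,v,z))
s=shot('scene')
print('hub s',atz(s,248,203,.046),'nose',atz(s,341,209,.125))
E
```

```text
hub [0.43895734 0.18097542 0.046     ] shaft [ 0.50102305 -0.04697412  0.11      ]
jar [ 0.49640684 -0.22750821  0.04      ]
oil [0.62925436 0.24368863 0.05      ]
loupe [0.63498173 0.12370202 0.03      ]
orange [0.44396801 0.27970333 0.046     ]
brown [0.33979875 0.1942937  0.046     ]
hub s [0.44421273 0.19086579 0.046     ] nose [ 0.50515582 -0.04355516  0.125     ]
```

View pics/c1.png

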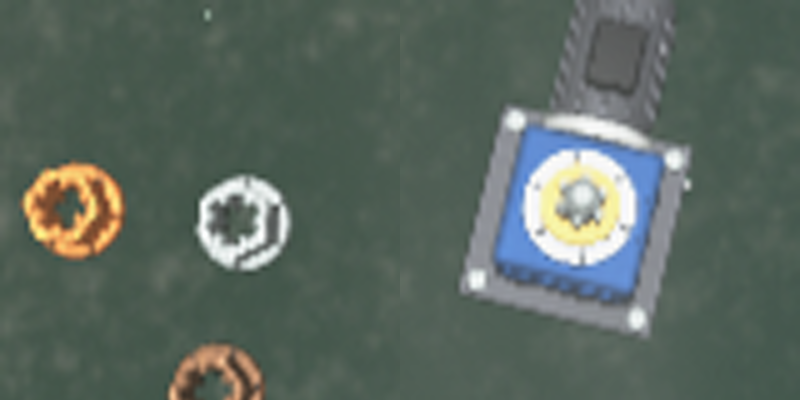

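Steel hub confirmed near (0.44, 0.185); the shaft is near (0.50, -0.045). I'll move above the hub, in two calls because of the range limit.

Call:
send_rows:
  moves: "0 0 0 -0.8 -0.8 0 1;0 0 0 -0.8 -0.8 0 1;0 0 0 -0.8 -0.8 0 1;0 0 0 -0.8 -0.8 0 1;0 0 0 -0.8 -0.8 0 1"

```text
time: 0.82
eef_pos: [0.3718, 0.3892, 0.2152]
tcp_rot: [0.229, 0.973, -0.0, 0.0]
contact_force: [-1.6, 0.9, -0.0]
opening: 1.0
finger_force: 0.0
```

Call:
send_rows:
  moves: "0 0 0 -0.76 -0.76 0 1;0 0 0 -0.76 -0.76 0 1;0 0 0 -0.76 -0.76 0 1;0 0 0 -0.76 -0.76 0 1;0 0 0 -0.76 -0.76 0 1"

```text
time: 1.45
eef_pos: [0.4409, 0.1872, 0.2153]
tcp_rot: [0.228, 0.974, 0.0, 0.0]
contact_force: [-0.8, 0.3, -0.1]
opening: 0.998
finger_force: 0.0
```

```bash
cat >> h.py <<'E'
def go(p,yaw=None):
    s=ctrl.get_state(); r=R.from_quat(s['tcp_rot']); m=r.as_matrix()
    print('t',s['time'],'tcp',s['eef_pos'],'yaw_y',np.degrees(np.arctan2(m[1,1],m[0,1])),'F',s['contact_force'],'op',s['opening'])
    print('tilt',np.degrees(np.arccos(-m[2,2])),'shift units',m.T@(np.array(p)-s['eef_pos'])/.2)
E
python3 - <<'E'
from h import *
c=shot('wrist','w1.png'); print(c['extrinsics'],c['fovy'],c['cx'],c['cy']); go([.44,.187,.2])
print(proj(c,[.44,.187,.046]))
E
```

```text
[[ 4.43596570e-01 -8.54205040e-01 -2.71211785e-01  3.72557238e-01]
 [ 8.96226031e-01  4.23132305e-01  1.33183909e-01  2.21931172e-01]
 [ 9.92100992e-04 -3.02146987e-01  9.53260832e-01  3.73589998e-01]
 [ 0.00000000e+00  0.00000000e+00  0.00000000e+00  1.00000000e+00]] 63.69837638857391 321.0028174432856 195.04096066924302
t 1.5 tcp [0.44043924 0.18813459 0.21525521] yaw_y 63.707893054904794 F [ 0.19735479 -0.11473769  0.59895911] op 0.9987291481952791
tilt 0.04946624221534711 shift units [-0.00058417 -0.00611094  0.07627157]
[319.35682519 169.5038805 ]
```

View pics/w1.png

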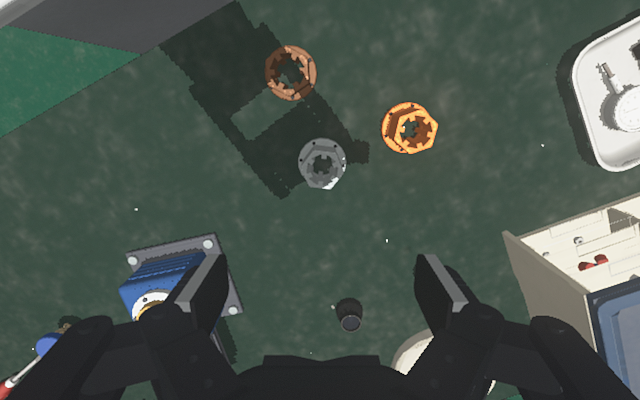

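The wrist view shows the steel hub at (322,164), in the gripper's shadow, with the brown one at (290,73) and the orange one at (410,128). I'll zoom in to get the hex angle.

```bash
python3 - <<'E'
from h import *
im=cv2.imread('pics/w1.png')[132:200,284:364]
cv2.imwrite('pics/c2.png',cv2.resize(cv2.convertScaleAbs(im,alpha=1.5),None,fx=8,fy=8,interpolation=cv2.INTER_CUBIC))
E
```

```text
(no output)
```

View pics/c2.png

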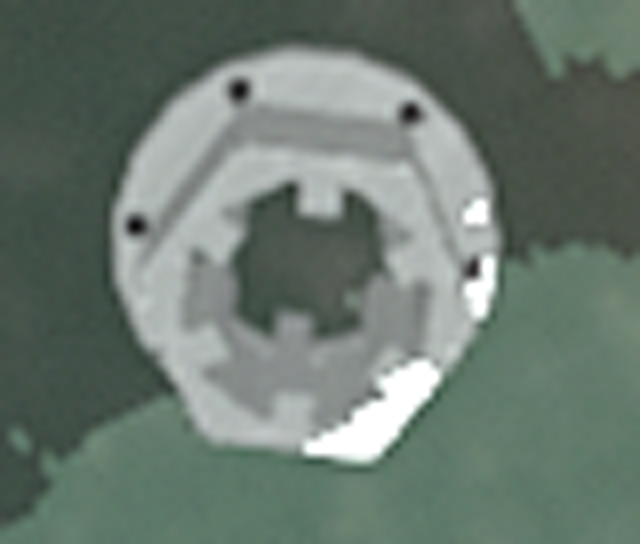

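```bash
python3 - <<'E'
from h import *
c=shot('wrist')
P=[(232,140),(410,160),(474,325),(375,462),(210,440),(142,272)]
W=np.array([atz(c,284+(x+.5)/8-.5,132+(y+.5)/8-.5,.046)[:2] for x,y in P])
ctr=W.mean(0); d=W-ctr
a=np.degrees(np.arctan2(d[:,1],d[:,0])); print(ctr,np.hypot(*d.T),a)
v=np.degrees(np.angle(np.mean(np.exp(6j*np.radians(a)))))/6; print('flat angles mod 60',(v+30)%60)
go([*ctr,.2])
E
```

```text
[0.44050675 0.19054448] [0.02320098 0.02271717 0.0219824  0.0235491  0.02270122 0.02178477] [ 178.2602309   118.45130198   55.60107445   -3.75592876  -60.71359924
 -126.6680627 ]
flat angles mod 60 26.87030030836567
t 1.55 tcp [0.44015548 0.18868727 0.21520198] yaw_y 63.79211221506975 F [0.02471421 0.61543893 0.66827065] op 1.0024929531707585
tilt 0.045288377737079374 shift units [0.00248187 0.00906543 0.07601629]
```

Call:
send_rows:
  moves: "0 0 0.1025 0.0025 0.009 0.4 1;0 0 0.1025 0.0025 0.009 0.4 1;0 0 0.1025 0.0025 0.009 0.4 1;0 0 0.1025 0.0025 0.009 0.4 1;0 0 0.1025 0.0025 0.009 0.7 1;0 0 0.1025 0.0025 0.009 0.911 1;0 0 0.1025 0.0025 0.009 0.911 1;0 0 0.1025 0.0025 0.009 0.911 1"
  newtons: 60

```text
time: 2.55
eef_pos: [0.4416, 0.1908, 0.0345]
tcp_rot: [0.523, 0.852, 0.001, 0.001]
contact_force: [0.3, -0.6, 1.0]
opening: 0.999
finger_force: 0.0
```

Call:
send_rows:
  moves: "0 0 0 0 0 0 -1;0 0 0 0 0 0 -1;0 0 0 0 0 0 -1;0 0 0 0 0 0 -1;0 0 0 0 0 0 -1;0 0 0 0 0 0 -1;0 0 0 0 0 0 -1;0 0 0 0 0 0 -1"

```text
time: 3.55
eef_pos: [0.4406, 0.1896, 0.033]
tcp_rot: [0.523, 0.852, -0.0, -0.0]
contact_force: [0.3, -1.1, -0.2]
opening: -0.002
finger_force: 0.0
```

The gripper shut on nothing (opening 0). I need to look before moving.

```bash
python3 - <<'E'
from h import *
c=shot('wrist','w2.png');t=shot('top');s=shot('scene')
a=cv2.resize(s['image'][150:270,180:300,::-1],None,fx=3.3334,fy=3.3334)[:400,:400]
cv2.imwrite('pics/w2.png',np.hstack([cv2.resize(c['image'][:,120:520,::-1],(400,400)),a])); go([.44,.19,.15])
E
```

```text
t 3.7 tcp [0.44062339 0.1895654  0.03300812] yaw_y 26.866958942691056 F [ 0.07277619 -0.60437559  0.22697309] op -0.0027831282725046254
tilt 0.002079286795650329 shift units [ 0.00336706 -0.0018056  -0.58495929]
```

View pics/w2.png

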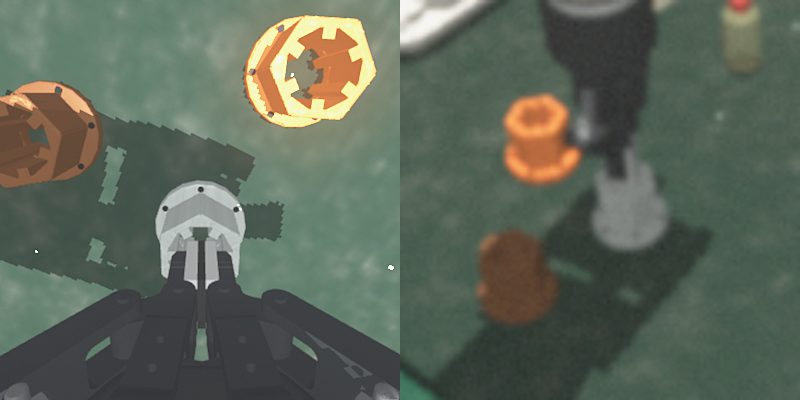

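```bash
python3 - <<'E'
from h import *
c=shot('wrist')
H=np.array([atz(c,u+120,v,.01)[:2] for u,v in((200,189),(166,209),(238,209))]); print(H)
print(np.linalg.norm(H[0]-H[1]),np.linalg.norm(H[0]-H[2]),np.linalg.norm(H[2]-H[1]))
x=np.array([-.452,.892]); print('ctr',H[0]-.0255*x, (H[1]+H[2])/2-.01275*x)
for n,p in dict(top=[.4405,.1905,.046],bot=[.4405,.1905,.01],tcp=[.4406,.1896,.033],tip=[.4406,.1896,.019]).items(): print(n,proj(c,p)-[120,0])
print(c['extrinsics'][:3,3],c['fovy'])
E
```

```text
[[0.43055797 0.21094497]
 [0.41804692 0.19057951]
 [0.45649245 0.21010795]]
0.023901426102881766 0.025947975290755158 0.043120968795023175
ctr [0.44208397 0.18819897] [0.44303269 0.18897073]
top [199.01869876 252.81905554]
bot [199.39202803 224.81941256]
tcp [198.58508155 242.85878833]
tip [198.76755476 232.19552172]
[0.40681911 0.2591731  0.19127422] 63.69837638857391
```

```bash
python3 - <<'E'
from h import *
im=shot('wrist')['image'][170:290,260:380,::-1]
cv2.imwrite('pics/c3.png',cv2.resize(im,None,fx=5,fy=5,interpolation=cv2.INTER_CUBIC))
print(ctrl.get_state()['finger_force'],ctrl.get_state()['opening'])
E
```

```text
0.0 -0.00041090688034453495
```

View pics/c3.png

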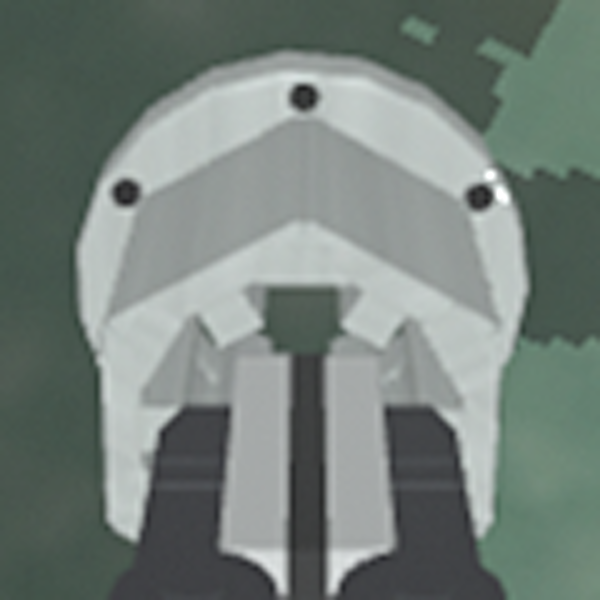

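```bash
python3 - <<'E'
from h import *
c=shot('wrist'); s=ctrl.get_state(); m=R.from_quat(s['tcp_rot']).as_matrix(); p=s['eef_pos']
for a in(.011,0,-.011):
  for z in(.019,.033,.05,.06,.07,.08):
    q=p+m[:,0]*a; q[2]=z; e=[proj(c,q+m[:,1]*k)[0] for k in(-.011,.011)]
    print(a,z,proj(c,q).round(1),'px per 22mm',round(e[1]-e[0],1))
E
```

```text
0.011 0.019 [318.7 214.6] px per 22mm 38.4
0.011 0.033 [318.5 224.1] px per 22mm 41.4
0.011 0.05 [318.2 237.8] px per 22mm 45.8
0.011 0.06 [318.1 247.3] px per 22mm 48.8
0.011 0.07 [317.8 258.2] px per 22mm 52.2
0.011 0.08 [317.6 270.7] px per 22mm 56.2
0 0.019 [318.7 232.2] px per 22mm 37.8
0 0.033 [318.5 242.9] px per 22mm 40.6
0 0.05 [318.3 258.3] px per 22mm 44.8
0 0.06 [318.1 268.9] px per 22mm 47.7
0 0.07 [317.9 280.9] px per 22mm 51.0
0 0.08 [317.6 294.8] px per 22mm 54.7
-0.011 0.019 [318.8 249.3] px per 22mm 37.1
-0.011 0.033 [318.6 261. ] px per 22mm 39.9
-0.011 0.05 [318.3 277.9] px per 22mm 43.9
-0.011 0.06 [318.1 289.5] px per 22mm 46.6
-0.011 0.07 [317.9 302.7] px per 22mm 49.8
-0.011 0.08 [317.7 317.7] px per 22mm 53.3
```

The picture shows the shut fingers standing above the hub's bore. Their tips are at about (318,240), which puts them at z ≈ 0.05. So the real tips are about 19 mm behind the reported TCP when shut and about 32 mm behind when open, not 14 mm ahead. The hub hasn't moved, so I'll reopen, go 33 mm lower and close again, watching the force.

Call:
send_rows:
  moves: "0 0 0 0 0 0 1;0 0 0 0 0 0 1;0 0 0 0 0 0 1;0 0 0 0 0 0 1;0 0 0 0 0 0 1;0 0 0 0 0 0 1;0 0 0 0 0 0 1;0 0 0 0 0 0.06 1;0 0 0 0 0 0.12 1;0 0 0 0 0 0.12 1"

```text
time: 5.1
eef_pos: [0.4391, 0.1892, 0.0072]
tcp_rot: [0.523, 0.852, -0.001, -0.001]
contact_force: [-0.3, 0.4, -0.6]
opening: 1.003
finger_force: 0.0
```

Call:
send_rows:
  moves: "0 0 0 0 0 0.02 1;0 0 0 0 0 0.045 1;0 0 0 0 0 0.045 1"

```text
time: 5.48
eef_pos: [0.4403, 0.1895, -0.0003]
tcp_rot: [0.523, 0.852, -0.0, -0.0]
contact_force: [-1.1, -0.2, -0.1]
opening: 1.001
finger_force: 0.0
```

Call:
send_rows:
  moves: "0 0 0 0 0 0 -1;0 0 0 0 0 0 -1;0 0 0 0 0 0 -1;0 0 0 0 0 0 -1;0 0 0 0 0 0 -1;0 0 0 0 0 0 -1"
  newtons: 40

```text
time: 6.22
eef_pos: [0.441, 0.1897, 0.0004]
tcp_rot: [0.523, 0.852, 0.0, 0.0]
contact_force: [0.4, -0.3, 2.2]
opening: 0.461
finger_force: 42.5
```

Gripped at 39 mm opening and 42 N, so the flats are held. Now I'll lift it and carry it beside the shaft, so the wrist camera can look straight down on the shaft.

Call:
send_rows:
  moves: "0 0 0 0 0 -0.15 -1;0 0 0 0 0 -0.4 -1;0 0 0 0 0 -0.65 -1;0 0 0 0 0 -0.85 -1;0 0 0 -0.2 -0.03 -0.85 -1;0 0 0 -0.4 -0.06 -0.85 -1;0 0 0 -0.6 -0.1 -0.85 -1;0 0 0 -0.8 -0.13 -0.85 -1;0 0 0 -0.8 -0.13 -0.85 -1"
  newtons: 60

```text
time: 7.35
eef_pos: [0.4894, 0.0331, 0.1688]
tcp_rot: [0.525, 0.851, -0.001, -0.001]
contact_force: [-0.1, -0.2, -2.6]
opening: 0.458
finger_force: 62.1
```

Call:
send_rows:
  moves: "0 0 0 -0.2 -0.03 0 -1;0 0 0 -0.4 -0.06 0 -1;0 0 0 -0.6 -0.1 0 -1;0 0 0 -0.785 -0.135 0 -1;0 0 0 -0.785 -0.135 0 -1;0 0 0 -0.785 -0.135 0 -1"

```text
time: 8.1
eef_pos: [0.5358, -0.1159, 0.1689]
tcp_rot: [0.523, 0.852, 0.0, -0.001]
contact_force: [0.6, -0.6, -3.1]
opening: 0.461
finger_force: 62.1
```

```bash
python3 - <<'E'
from h import *
c=shot('wrist','w3.png'); go([.501,-.046,.15]); print(proj(c,[.501,-.046,.125]),proj(c,[.501,-.046,.084]),c['extrinsics'][:3,3])
cv2.imwrite('pics/c4.png',np.vstack([cv2.resize(c['image'][:,:,::-1],(480,300)),]))
p=proj(c,[.501,-.046,.11]).astype(int); im=c['image'][:,:,::-1]
y0=max(0,p[1]-60);x0=max(0,p[0]-60); print(x0,y0)
a=cv2.resize(im[y0:y0+120,x0:x0+120],(600,600),interpolation=cv2.INTER_CUBIC)
b=cv2.resize(im,(200,125)); a[475:,:200]=b
cv2.imwrite('pics/c4.png',a)
E
```

```text
t 8.15 tcp [ 0.53583376 -0.11570859  0.16912098] yaw_y 26.92794448465006 F [-0.06709574  0.15426295 -1.67674504] op 0.46086218643185217
tilt 0.13137919311183896 shift units [0.38943612 0.0026661  0.09638283]
[320.07724761  91.89527052] [320.33071627  92.22436678] [ 0.50230693 -0.04658536  0.32736586]
260 32
```

View pics/c4.png

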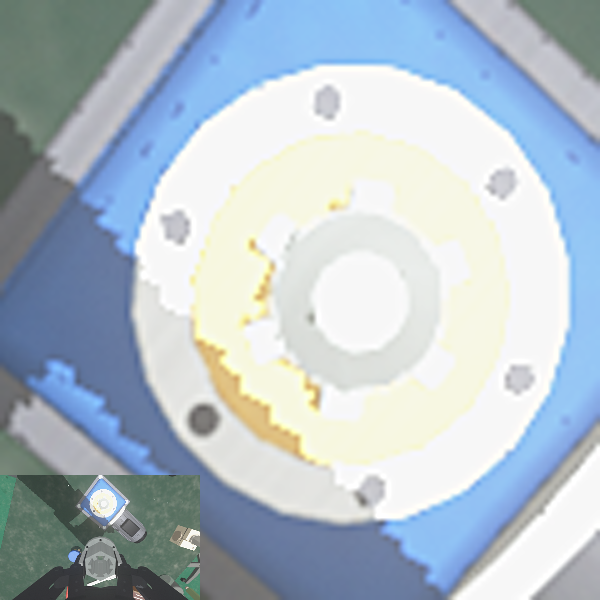

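The shaft is clear in view: nose tip at crop (361,302), full picture (332,92), with six white tooth ends around it. The inset shows the hub in the gripper. Next I'll compute the shaft position and tooth angle, and crop the hub in the hand.

```bash
python3 - <<'E'
from h import *
c=shot('wrist')
U=lambda x,y,z: atz(c,260+(x+.5)/5-.5,32+(y+.5)/5-.5,z)[:2]
print('tip',U(361,302,.125),'collar',U(350,298,.084),'boss',U(351,292,.074))
T=np.array([U(x,y,.110) for x,y in((373,193),(454,263),(434,367),(340,403),(265,340),(277,233))])
ct=T.mean(0);d=T-ct;a=np.degrees(np.arctan2(d[:,1],d[:,0]));print('teeth',ct,np.hypot(*d.T),a%60)
print('tooth ang',np.degrees(np.angle(np.mean(np.exp(6j*np.radians(a)))))/6%60)
s=ctrl.get_state();print(s['eef_pos'],proj(c,s['eef_pos']+[0,0,.046]))
im=cv2.imread('pics/w3.png')[240:340,260:380]
cv2.imwrite('pics/c5.png',cv2.resize(cv2.convertScaleAbs(im,alpha=1),None,fx=5,fy=5,interpolation=cv2.INTER_CUBIC))
E
```

```text
tip [ 0.50733585 -0.0426841 ] collar [ 0.50669628 -0.04217677] boss [ 0.50661749 -0.04117911]
teeth [ 0.50720446 -0.04251186] [0.01310041 0.01316543 0.01299671 0.01292574 0.01284059 0.01314959] [48.73065344 47.45131167 47.84431498 47.49685891 49.08355691 48.32031816]
tooth ang 48.154399939144994
[ 0.53598625 -0.11569871  0.16937497] [317.90360697 293.65576319]
```

View pics/c5.png

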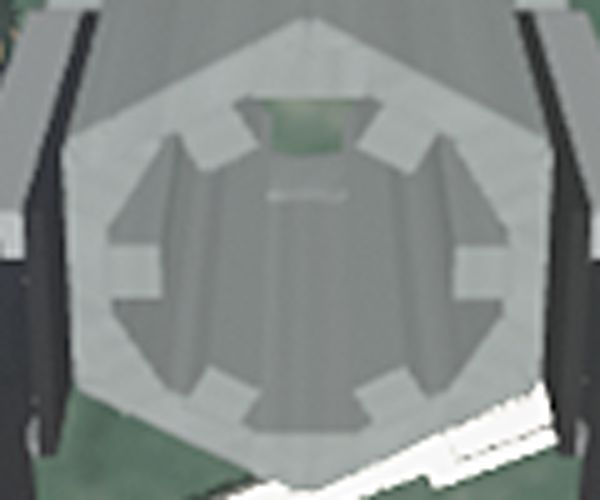

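```bash
python3 - <<'E'
from h import *
c=shot('wrist'); s=ctrl.get_state(); m=R.from_quat(s['tcp_rot']).as_matrix(); p=s['eef_pos']
U=lambda x,y,z: atz(c,260+(x+.5)/5-.5,240+(y+.5)/5-.5,z)
for z in(.20,.2155,.225):
  W=np.array([U(x,y,z)-p for x,y in((308,18),(552,150),(543,385),(308,492),(77,388),(62,150))])@m
  ct=W.mean(0);d=W-ct; print(z,(ct*1e3).round(2),(np.hypot(*d[:,:2].T)*1e3).round(1),np.degrees(np.arctan2(d[:,1],d[:,0])).round(1))
go([.507,-.0425,.15])
E
```

```text
0.2 [-10.56   1.37 -30.42] [25.5 25.2 25.5 24.9 25.4 25.4] [-1.000e-01  6.020e+01  1.196e+02 -1.800e+02 -1.207e+02 -6.060e+01]
0.2155 [  0.11   1.35 -45.91] [22.4 22.1 22.4 21.9 22.3 22.3] [-1.000e-01  6.020e+01  1.196e+02 -1.800e+02 -1.207e+02 -6.060e+01]
0.225 [  6.66   1.35 -55.4 ] [20.5 20.3 20.5 20.1 20.4 20.4] [-1.000e-01  6.020e+01  1.196e+02 -1.800e+02 -1.207e+02 -6.060e+01]
t 8.25 tcp [ 0.53613543 -0.11576546  0.16959117] yaw_y 26.958085905709098 F [ 0.4613723   0.22448886 -2.48875941] op 0.4582714761827876
tilt 0.06372652425655574 shift units [0.39246716 0.0362754  0.09831832]
```

The teeth are at 48.2° (mod 60), so the hub's flats need to be at 18.2°: a turn of about +8.8° about tool z. I'll move over the nose, turn, then descend gently.

Call:
send_rows:
  moves: "0 0 0.0244 0.15 0.01 0 -1;0 0 0.0244 0.3 0.02 0 -1;0 0 0.0244 0.39 0.03 0 -1;0 0 0.0244 0.39 0.03 0 -1;0 0 0.0244 0.39 0.03 0.1 -1;0 0 0.0244 0.39 0.03 0.17 -1;0 0 0.0244 0.39 0.03 0.17 -1;0 0 0.0244 0.39 0.03 0.17 -1"

```text
time: 9.25
eef_pos: [0.5072, -0.0453, 0.1364]
tcp_rot: [0.587, 0.809, 0.0, 0.0]
contact_force: [0.0, -0.2, -2.9]
opening: 0.461
finger_force: 62.1
```

Call:
send_rows:
  moves: "0 0 0 0 0 0.02 -1;0 0 0 0 0 0.04 -1;0 0 0 0 0 0.06 -1;0 0 0 0 0 0.06 -1"

```text
time: 9.75
eef_pos: [0.5063, -0.0448, 0.1235]
tcp_rot: [0.587, 0.809, -0.0, -0.001]
contact_force: [0.2, 1.0, -2.4]
opening: 0.455
finger_force: 62.1
```

Call:
send_rows:
  moves: "0 0 0 0.006 0.002 0.015 -1;0 0 0 0.006 0.002 0.03 -1;0 0 0 0.006 0.002 0.03 -1"

```text
time: 10.12
eef_pos: [0.5065, -0.0435, 0.1176]
tcp_rot: [0.587, 0.809, -0.0, -0.0]
contact_force: [0.2, 0.4, -2.0]
opening: 0.461
finger_force: 62.1
```

```bash
python3 -c "
from h import *
import time
go([.506,-.043,.11]);print(ctrl.get_state()['wrist_torque'])"
```

```text
t 10.125 tcp [ 0.50645958 -0.04351783  0.11763491] yaw_y 18.090791254143923 F [ 0.21420055  0.42378961 -2.03965633] op 0.46143482244141737
tilt 0.04256043179417004 shift units [ 0.00316051 -0.00135575  0.0381766 ]
[-0.00892678  0.01560884  0.06725763]
```

Call:
send_rows:
  moves: "0 0 0 0 0 0.01 -1;0 0 0 0 0 0.02 -1;0 0 0 0 0 0.025 -1;0 0 0 0 0 0.025 -1"

```text
time: 10.62
eef_pos: [0.5065, -0.0435, 0.1128]
tcp_rot: [0.587, 0.809, -0.0, -0.0]
contact_force: [-0.3, -0.1, -2.8]
opening: 0.454
finger_force: 62.1
```

Call:
send_rows:
  moves: "0 0 0 0 0 0.01 -1;0 0 0 0 0 0.02 -1;0 0 0 0 0 0.02 -1"

```text
time: 11.0
eef_pos: [0.5066, -0.0435, 0.1087]
tcp_rot: [0.587, 0.809, -0.0, -0.0]
contact_force: [-1.8, 0.3, -1.7]
opening: 0.461
finger_force: 62.1
```

Call:
send_rows:
  moves: "0 0 0 0 0 0.01 -1;0 0 0 0 0 0.02 -1;0 0 0 0 0 0.02 -1"

```text
time: 11.38
eef_pos: [0.5066, -0.0435, 0.1047]
tcp_rot: [0.587, 0.809, -0.0, -0.0]
contact_force: [-1.1, 1.6, -3.5]
opening: 0.456
finger_force: 62.1
```

Call:
send_rows:
  moves: "0 0 0 0 0 0.01 -1;0 0 0 0 0 0.015 -1;0 0 0 0 0 0.015 -1"

```text
time: 11.75
eef_pos: [0.5066, -0.0435, 0.1018]
tcp_rot: [0.587, 0.809, -0.0, -0.0]
contact_force: [-1.1, 1.2, -2.4]
opening: 0.46
finger_force: 62.2
```

At 0.102, 8 mm past the tooth ends, there is still no push, so the teeth have meshed directly. I'll keep lowering.

Call:
send_rows:
  moves: "0 0 0 0 0 0.015 -1;0 0 0 0 0 0.03 -1;0 0 0 0 0 0.045 -1;0 0 0 0 0 0.06 -1;0 0 0 0 0 0.06 -1"

```text
time: 12.38
eef_pos: [0.5065, -0.0436, 0.0894]
tcp_rot: [0.587, 0.809, -0.0, -0.0]
contact_force: [-1.5, 1.5, -3.8]
opening: 0.458
finger_force: 62.1
```

Call:
send_rows:
  moves: "0 0 0 0 0 0.01 -1;0 0 0 0 0 0.015 -1;0 0 0 0 0 0.015 -1"

```text
time: 12.75
eef_pos: [0.5066, -0.0435, 0.0869]
tcp_rot: [0.587, 0.809, -0.0, -0.0]
contact_force: [-2.0, 2.4, -1.2]
opening: 0.457
finger_force: 62.1
```

Call:
send_rows:
  moves: "0 0 0 0 0 0.005 -1;0 0 0 0 0 0.01 -1;0 0 0 0 0 0.01 -1"

```text
time: 13.12
eef_pos: [0.5066, -0.0435, 0.0849]
tcp_rot: [0.587, 0.809, 0.0, -0.0]
contact_force: [-2.8, 3.5, -0.8]
opening: 0.459
finger_force: 62.1
```

Call:
send_rows:
  moves: "0 0 0 0 0 0.005 -1;0 0 0 0 0 0.01 -1;0 0 0 0 0 0.01 -1"

```text
time: 13.5
eef_pos: [0.5067, -0.0435, 0.0835]
tcp_rot: [0.587, 0.809, -0.0, -0.0]
contact_force: [-4.6, 3.6, 1.7]
opening: 0.457
finger_force: 62.5
```

Call:
send_rows:
  moves: "0 0 0 0.002 -0.0015 0.004 -1;0 0 0 0.003 -0.002 0.006 -1;0 0 0 0.003 -0.002 0.006 -1"

```text
time: 13.88
eef_pos: [0.5067, -0.0435, 0.0825]
tcp_rot: [0.587, 0.809, 0.0, 0.001]
contact_force: [-4.6, 1.7, 3.4]
opening: 0.456
finger_force: 62.8
```

Push is about 6 N on the collar, so it is seated. Releasing, then backing off straight up.

Call:
send_rows:
  moves: "0 0 0 0 0 0 0.3;0 0 0 0 0 0 0.6;0 0 0 0 0 0 1;0 0 0 0 0 0 1;0 0 0 0 0 0 1;0 0 0 0 0 0 1;0 0 0 0 0 0 1;0 0 0 0 0 -0.1 1;0 0 0 0 0 -0.3 1;0 0 0 0 0 -0.5 1;0 0 0 0 0 -0.5 1;0 0 0 0 0 -0.5 1"

```text
time: 15.38
eef_pos: [0.5057, -0.043, 0.1812]
tcp_rot: [0.587, 0.809, -0.0, -0.0]
contact_force: [-0.1, 0.7, -1.5]
opening: 1.003
finger_force: 0.0
```

```bash
python3 - <<'E'
from h import *
c=shot('wrist');s=shot('scene'); go([.506,-.043,.2])
ou=[]
for k,q in((c,[.506,-.043,.1]),(s,[.506,-.043,.1])):
  p=proj(k,q).astype(int);print(p,proj(k,[.506,-.043,.13]))
  w=55 if k is c else 40
  y0=max(0,p[1]-w);x0=max(0,p[0]-w);print(x0,y0)
  ou.append(cv2.resize(k['image'][y0:y0+2*w,x0:x0+2*w,::-1],(400,400),interpolation=cv2.INTER_CUBIC))
cv2.imwrite('pics/f.png',np.hstack(ou))
E
```

```text
t 15.475 tcp [ 0.50506467 -0.04284387  0.18000325] yaw_y 18.087339250367176 F [ 0.51420664  0.48921498 -0.05519709] op 1.0035820872417311
tilt 0.1878778926457955 shift units [-0.00200983  0.00393196 -0.09999868]
[319 197] [319.63706552 210.52468398]
264 142
[340 216] [341.11131022 207.05359049]
300 176
```

View pics/f.png

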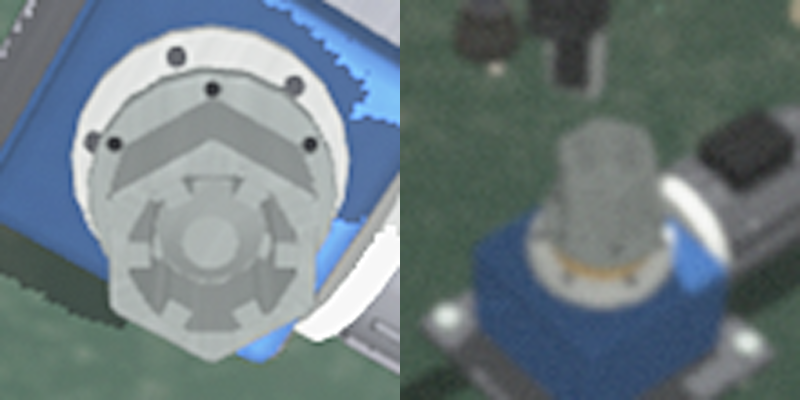

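The left view shows the hub upright on the shaft, with teeth interleaved and the nose tip just below its top face. The right view shows the flange sitting on the brass collar, with only a sliver of the rim visible at (600,270). The gripper is clear, so I'll hand in.

```bash
python3 -c "
from plant import ctrl
print(ctrl.sign_off())"
```

```text
the job is handed in; nothing more can be done
None
```

The hub is on the gearmotor shaft, flange down, and was released after seating on the collar with about 6 N of push; the job was handed in at about 15.5 s (sign-off returned no verdict).

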